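# Unlatch and open the case that holds the loupe

### The arm

A 7-joint arm with a two-finger parallel gripper is mounted at the origin on a cart in front of the work surface, level with it; the furniture and walls round the work are solid. World frame = base frame: x ahead of the robot, y to its left, z up, the work surface at z = 0. Lengths are in m, angles in rad, forces in N, time in s.
With the tool pointing down it reaches from about 0.4 to 0.85 m from the base axis. Payload 10.4 kg.
Tool frame: the origin (TCP) lies on the centre line of the jaws, within the pads' length; the fingertips stand 22 mm ahead of it and the grasp point (between the pads) lies 3 mm ahead of it; x points along the fingers, y is the direction in which the jaws open and shut, and the axes are right-handed (so a half turn about x gives the same grasp; the last joint's range is limited). The gripper opens to 87 mm and grips with 3 to 60 N. Pads are 19 mm wide; open, the fingers measure 117 mm over their backs; the gripper's body (75 mm by 190 mm) begins 51 mm behind the grasp point.
Start: joints at [1.192, 0.332, -0.065, 1.46, 0.022, 1.35, -0.088], TCP at [0.218, -0.586, 0.245] pointing down, gripper open.
Joint ranges: [-2.6, 2.6], [-0.5, 2.12], [-1.47, 1.34], [0.16, 2.42], [-1.27, 4.41], [0.06, 2.06], [-2.6, 2.6]. Speed limits (rad/s): [2.22, 2.22, 2.79, 2.79, 3.14, 3.14, 3.14].

### API

Orientations are given as a unit quaternion [x, y, z, w].
In Python, from bench import * gives the robot as it stands.
- The arm moves only by the tool arm_command, never from a script. Its argument "targets" is one flat list of numbers, 7 for each row, row after row: the turn, a rotation vector about the tool's x, y, z in units of 45 degrees (1.0 is 45 degrees), then the shift along the tool's x, y, z in units of 25 mm (1.0 is 25 mm), then the opening, from 0 (shut) to 1 (fully open). In form: [wx, wy, wz, tx, ty, tz, fingers, wx, wy, wz, tx, ty, tz, fingers, ...]. A call has 1 to 12 rows; each row shifts and turns the pose as measured when the row begins, along the tool's axes as they then stand; what a row does not reach is not made up. A row lasts 1/12 s, in which the tool goes at most 41.7 mm and 7.16 degrees, less where a joint would pass 70% of its speed; a pose out of reach is approached as far as the arm can. A call with a number of a shift or a turn outside -1 to 1 is refused whole. A call with a gripper value outside its range is refused whole. The fingers move at their own pace and stop on an object; "newtons" is the grip in N (left out, the last holds). Time passes only in rows, so rows that do not move let the fingers close. It gives the time, the measured TCP pose, the force and the opening at its end, in the units of the state.
- read_state(): the state, without advancing time (a new reading comes with each control period).
- camera(name): name is "scene" or "side" or "wrist"; returns the picture (400x640x3 uint8, red, green, blue); there is no depth.
- calibration(name): a dict with "camera_matrix" (3x3 intrinsics, pixels), "R" (3x3) and "t" (3): a world point X has camera coordinates R X + t; the wrist camera has in their place "tool_from_camera" (4x4, takes a point from camera to tool coordinates, whose origin is the TCP and whose axes are the tool frame's). Camera axes: x right, y down, z forward; pixel columns grow to the right and rows downward; lengths in m; the calibration is good to about 2 mm. The wrist camera is an equidistant fisheye: a pixel r from the principal point sees the ray r / f radians off the axis. A picture is of the moment at which its call begins: read the wrist's pose just before it. calibration takes no time and is no camera call.
- close_job(): hands the job in, once; it reports no verdict.
The state is a dict: "time": time; "joint_positions": joint angles; "joint_vel": joint speeds; "joint_torque": joint torques, N m; "ee_pos": TCP position; "eef_rot": TCP orientation; "ft_force": force on the tool from outside, world axes, zero at the start; "torque": the same for the moment, N m; "width": finger opening in m.
Only numpy, scipy, OpenCV 4.12 (cv2) and the standard library are available. Lean on these libraries where they do the work, as an engineer would, in place of code of your own. Each camera call takes 0.05 s, during which the arm holds its last target.

### The job

The loupe is in one of the two latched cases with clear windows; the other holds a brass weight. On the case with the loupe, lift the draw latch's lever out and up past centre until its hook springs free of the lid, then swing the lid up until it stands upright and leave it open with the loupe still inside. Leave the other case latched and the things round about where they stand.

Things in the scene. Friction and masses are not known exactly. Their poses are not given: they have to be found in the camera images.
- left_case: The left (+y) of two identical fixed cases, 110 (x) x 120 (y) x 170 mm high. Origin: underside centre; z up; the front, with one draw latch in its middle, faces the case's -x, about towards the robot (yaw -0.2 to 0.4 rad). Grey base 140 mm high with a floor at 90 mm for one object; black lid frame 30 mm high with a clear window on top.
- left_case_lever (a joint): Latch lever (rad), axis along case y: 0 shut, hanging down on the front; grows as its lower end is pulled out (case -x) and up; limit 2.5. The sprung hook holds it shut up to dead centre at 0.5 (about 4 N at the end), then pulls it open; at about 1.5 to 1.8 the hook comes loose and springs out onto the lever. The lever then stays where left.
- left_case_lever_pivot (a point): Middle of that lever's pivot axis: 14 mm in front of the case's front face, 125 mm above the bench (fixed to the case).
- left_case_lever_end (a point): Where to take the lever: red end plate 20 mm wide (case y), 7 thick, 32 long, bent out 40 degrees. Shut: 29.5 mm before the front face, 79 mm above the bench, 48.5 mm from the pivot (15.5 out, 46 below). Pinch it by its two sides; wall and lid rise straight to 170 mm behind it, so come leaning back about 30 degrees or more, fingers pointing forward and down.
- left_case_hook_bar (a point): Middle of the steel cross bar (5 mm thick, 12 mm long) at the end of the wire hook, which is 43 mm long and pinned to the lever 14 mm from its pivot. Latched it lies within 2 mm of the keeper point.
- left_case_keeper (a point): Seat of the hook's bar on the lid's keeper, a small ledge with a 4 mm lip in the middle of the lid's front, 155 mm above the bench with the lid shut; it moves with the lid.
- left_case_lid (a joint): Lid angle (rad): 0 shut, grows as the front rises, 1.57 upright, limit 1.75. Stiff hinge: the lid stays where it is left (about 3 N at the tab to move it). It cannot rise while the hook is over the keeper.
- left_case_lid_hinge (a point): Middle of the lid's hinge axis (along case y): 55 mm behind the case's centre, 140 mm above the bench.
- left_case_tab (a point): Grip point on the lid's upright red tab, 14 mm wide (case y), 16 deep, standing 35 mm above the lid's top, its axis 22 mm behind the lid's front edge. The point is 24 mm above the lid's top; shut: 194 mm above the bench, 88 mm before and 54 mm above the hinge axis. It moves with the lid.
- right_case: The right (-y) of two identical fixed cases, 110 (x) x 120 (y) x 170 mm high. Origin: underside centre; z up; the front, with one draw latch in its middle, faces the case's -x, about towards the robot (yaw -0.2 to 0.4 rad). Grey base 140 mm high with a floor at 90 mm for one object; black lid frame 30 mm high with a clear window on top.
- right_case_lever (a joint): Latch lever (rad), axis along case y: 0 shut, hanging down on the front; grows as its lower end is pulled out (case -x) and up; limit 2.5. The sprung hook holds it shut up to dead centre at 0.5 (about 4 N at the end), then pulls it open; at about 1.5 to 1.8 the hook comes loose and springs out onto the lever. The lever then stays where left.
- right_case_lever_pivot (a point): Middle of that lever's pivot axis: 14 mm in front of the case's front face, 125 mm above the bench (fixed to the case).
- right_case_lever_end (a point): Where to take the lever: red end plate 20 mm wide (case y), 7 thick, 32 long, bent out 40 degrees. Shut: 29.5 mm before the front face, 79 mm above the bench, 48.5 mm from the pivot (15.5 out, 46 below). Pinch it by its two sides; wall and lid rise straight to 170 mm behind it, so come leaning back about 30 degrees or more, fingers pointing forward and down.
- right_case_hook_bar (a point): Middle of the steel cross bar (5 mm thick, 12 mm long) at the end of the wire hook, which is 43 mm long and pinned to the lever 14 mm from its pivot. Latched it lies within 2 mm of the keeper point.
- right_case_keeper (a point): Seat of the hook's bar on the lid's keeper, a small ledge with a 4 mm lip in the middle of the lid's front, 155 mm above the bench with the lid shut; it moves with the lid.
- right_case_lid (a joint): Lid angle (rad): 0 shut, grows as the front rises, 1.57 upright, limit 1.75. Stiff hinge: the lid stays where it is left (about 3 N at the tab to move it). It cannot rise while the hook is over the keeper.
- right_case_lid_hinge (a point): Middle of the lid's hinge axis (along case y): 55 mm behind the case's centre, 140 mm above the bench.
- right_case_tab (a point): Grip point on the lid's upright red tab, 14 mm wide (case y), 16 deep, standing 35 mm above the lid's top, its axis 22 mm behind the lid's front edge. The point is 24 mm above the lid's top; shut: 194 mm above the bench, 88 mm before and 54 mm above the hinge axis. It moves with the lid.
- loupe: Black standing magnifier (loupe), 40 mm across and 40 high, waisted cylinder; origin: centre of its underside. Inside one of the two cases, seen through the window.
- brass_weight: Brass knob weight, 36 mm across and 46 high; origin: centre of its underside. Inside the other case.
- dropper_bottle: Bystander: small amber bottle with black dropper, 30 mm across, 92 high, stands behind the cases; origin: underside centre.
- tape_roll: Bystander: roll of tape, 92 mm across, 48 high, stands behind the cases; origin: underside centre.
- hex_key_block: Bystander: metal block with black hex keys, 36 x 60 x 82 mm high, stands left of the cases; origin: underside centre.

How it is judged:
By the outcome, as a careful person would: the job done as asked, in the order asked, and still so for the second after the job is handed in, with the robot touching nothing.
It also fails if it takes over 51 s, if anything falls off the work surface, if the arm or the gripper's body presses on something with over 40 N, if the wrist force passes 120 N, or if a joint passes its speed limit or range.

## Working session

There is one attempt and no reset: what is moved stays moved. The work goes in short steps, Python scripts to look and compute and a tool call to move; the robot and the scene stay as the last step left them, time stands still between calls to the robot, and variables do not carry over. Pictures are saved under pics/ and viewed, and the job is handed in when it is done.

Besides the shell and the picture viewer there is one more tool, called after "Request:" as a command line: name --argument value ..., lists and objects as JSON in quotes. arm_command: Moves the arm, as the interface text tells. Shifts and turns lie within -1 to 1; 1 stands for 25 mm of shift or 45 degrees of turn. Its arguments: {"type":"object","properties":{"targets":{"type":"array","items":{"type":"number","minimum":-1,"maximum":1}},"newtons":{"type":"number"}},"required":["targets"]}

```bash
mkdir -p pics
python3 - <<'E'
from bench import *
import cv2
s=read_state();print(s)
for n in ["scene","side","wrist"]:
    im=camera(n);cv2.imwrite(f"pics/{n}0.png",im[:,:,::-1]);print(n,calibration(n))
E
```

```text
{'time': 0.0, 'joint_positions': array([ 1.19242991,  0.33286496, -0.06469774,  1.46092651,  0.02159655,
        1.34989672, -0.08851703]), 'joint_vel': array([-0.00065302,  0.00036728,  0.00041201,  0.00051043, -0.00034442,
        0.00147606, -0.00036724]), 'joint_torque': array([-1.58415100e-03, -6.23262262e+01,  2.32576701e-02, -3.89891803e+01,
       -6.13655616e-02,  3.97428323e-02,  1.79822109e-04]), 'ee_pos': array([ 0.21756722, -0.58553625,  0.2437653 ]), 'eef_rot': array([-0.69583965, -0.12560324,  0.69605783, -0.12463748]), 'ft_force': array([-0.30121138,  0.68348287,  0.32546933]), 'torque': array([0.02799022, 0.0255428 , 0.00217249]), 'width': 0.08698705256587394}
scene {'camera_matrix': array([[365.81602118,   0.        , 317.14158667],
       [  0.        , 365.81602118, 198.22962023],
       [  0.        ,   0.        ,   1.        ]]), 'R': array([[ 0.62375261, -0.78132715, -0.02146066],
       [-0.38081269, -0.27980549, -0.88130051],
       [ 0.68257921,  0.55788598, -0.4720687 ]]), 't': array([-0.25931154,  0.42711167,  0.40294211])}
side {'camera_matrix': array([[
[... 188 characters left out ...]
.01413614],
       [-0.16144833,  0.49000068, -0.85664098],
       [ 0.29399815, -0.80473517, -0.5157193 ]]), 't': array([0.63595377, 0.1477327 , 0.94401707])}
wrist {'camera_matrix': array([[309.70691629,   0.        , 318.76694697],
       [  0.        , 309.70691629, 203.20883863],
       [  0.        ,   0.        ,   1.        ]]), 'tool_from_camera': array([[-6.66299644e-05, -2.94124641e-01,  9.55767069e-01,
        -1.38741422e-01],
       [ 9.99999760e-01,  6.38900259e-04,  2.66326667e-04,
        -9.05868040e-04],
       [-6.88973064e-04,  9.55766858e-01,  2.94124528e-01,
        -8.10611375e-02],
       [ 0.00000000e+00,  0.00000000e+00,  0.00000000e+00,
         1.00000000e+00]])}
```

View pics/scene0.png

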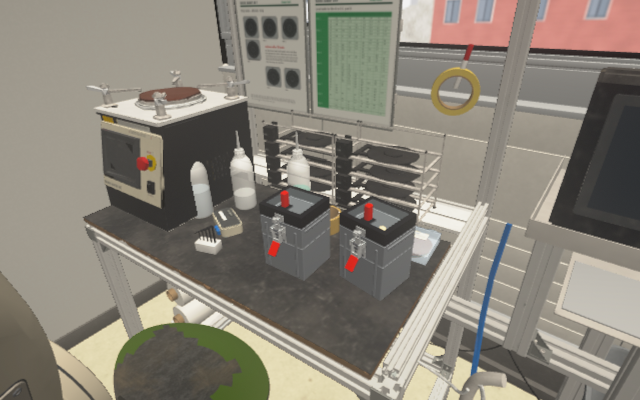

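View pics/side0.png

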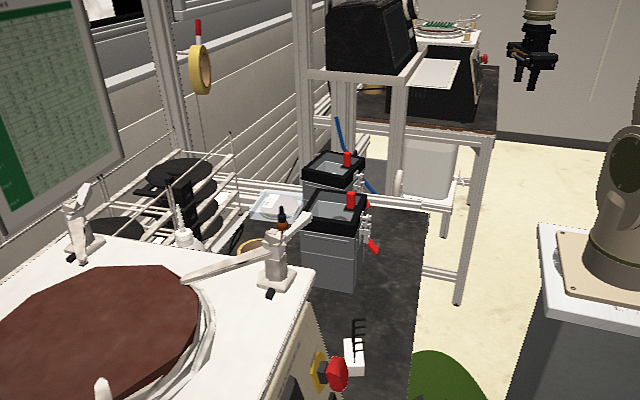

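View pics/wrist0.png

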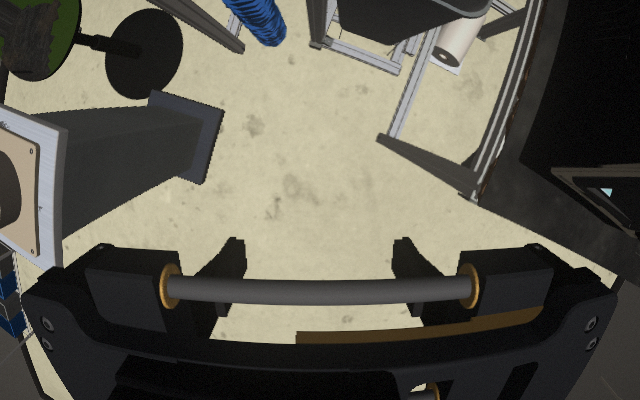

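Run:
```python
import cv2,numpy as np
a=cv2.imread("pics/scene0.png");b=cv2.imread("pics/side0.png")
cv2.imwrite("pics/s_crop.png",cv2.resize(a[180:300,250:425],None,fx=4.5,fy=4.5,interpolation=cv2.INTER_CUBIC))
cv2.imwrite("pics/d_crop.png",cv2.resize(b[140:300,290:390],None,fx=3.7,fy=3.7,interpolation=cv2.INTER_CUBIC))
```

```text
(no output)
```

View pics/s_crop.png

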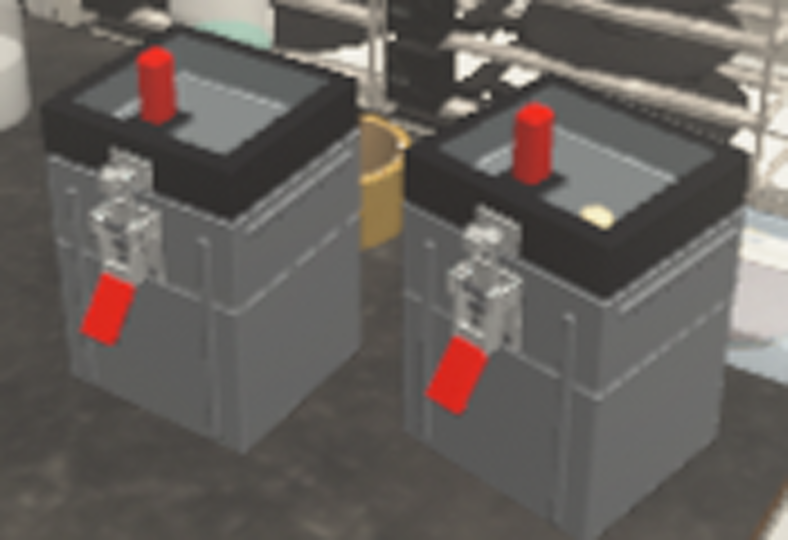

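View pics/d_crop.png

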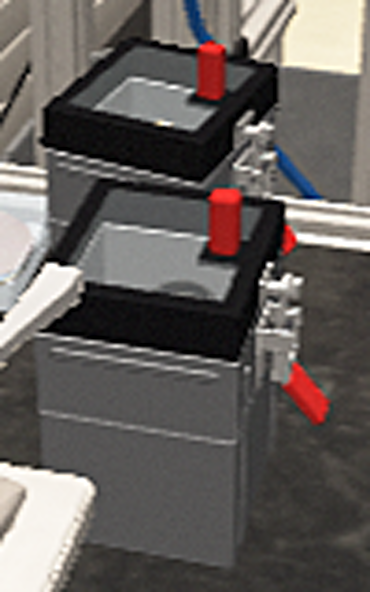

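Brass shows in the right case's window (scene crop 597,215). The left case shows a dark round object, so the loupe is in the left case. Next I fit the left case's pose.

```bash
cat > fit.py <<'E'
from bench import *
import numpy as np
from scipy.optimize import least_squares
P=np.array
def S(u,v): return ("scene",250+(u+.5)/4.5-.5,180+(v+.5)/4.5-.5)
def D(u,v): return ("side",290+(u+.5)/3.7-.5,140+(v+.5)/3.7-.5)
# case pts
fl=(-.055,.06);fr=(-.055,-.06);br=(.055,-.06);bl=(.055,.06)
obs=[((*fl,.17),S(45,106)),((*fr,.17),S(238,162)),((*br,.17),S(360,84)),((*bl,.17),S(176,28)),
((*fr,0),S(243,451)),((*br,0),S(360,350)),((*fl,0),S(75,376)),
((-.033,0,.205),S(157,52)),((-.0845,0,.079),S(108,309)),
((*fl,.17),D(243,303)),((*fr,.17),D(287,203)),((*br,.17),D(110,182)),((*fl,0),D(237,566)),
((-.033,0,.205),D(226,192)),((-.0845,0,.079),D(308,393))]
C={n:calibration(n) for n in("scene","side")}
def proj(n,X):
    c=C[n];q=c["camera_matrix"]@(c["R"]@X+c["t"]);return q[:2]/q[2]
def w(p,X):
    c,s=np.cos(p[2]),np.sin(p[2]);return P([p[0]+c*X[0]-s*X[1],p[1]+s*X[0]+c*X[1],X[2]])
def res(p): return np.concatenate([proj(o[0],w(p,X))-P(o[1:]) for X,o in obs])
if __name__=="__main__":
    r=least_squares(res,[.6,0,.1],loss="soft_l1")
    print(r.x);print(res(r.x).reshape(-1,2).round(1))
    for n in C: print(n,[proj(n,w(r.x,X)).round(0) for X in[(0,0,.09)]])
E
python3 fit.py
```

```text
[0.57907486 0.19060357 0.0716637 ]
[[-1.4 -0.3]
 [-1.1  2.3]
 [ 0.7 -1.6]
 [ 0.2 -1.4]
 [ 0.9  1.9]
 [ 1.  -0.6]
 [-1.3  0.5]
 [-0.1  0.4]
 [-0.3  3.2]
 [-0.3  2.1]
 [-0.3 -2.2]
 [-3.5 -2.7]
 [-0.7  0.2]
 [-0.  -1.4]
 [ 1.2  0.9]]
scene [array([296., 230.])]
side [array([334., 236.])]
```

```bash
cat > ov.py <<'E'
from fit import *
import cv2,sys
p=[float(a) for a in sys.argv[1:4]]
for n,f,x0,y0,w_,h_,k in[("scene","pics/scene0.png",250,170,100,120,5),("side","pics/side0.png",290,170,100,130,4.5)]:
    im=cv2.imread(f)[y0:y0+h_,x0:x0+w_];im=cv2.resize(im,None,fx=k,fy=k,interpolation=cv2.INTER_CUBIC)
    def q(X): u=(proj(n,w(p,X))-[x0,y0]+.5)*k-.5;return tuple(int(v) for v in u.round())
    for z in(0,.14,.17):
        c=[q((*a,z)) for a in(fl,fr,br,bl)]
        for i in range(4): cv2.line(im,c[i],c[(i+1)%4],(0,255,0),1)
    for a in(fl,fr,br,bl): cv2.line(im,q((*a,0)),q((*a,.17)),(0,255,255),1)
    for X in[(-.033,0,.17),(-.033,0,.205),(-.0845,0,.079),(-.069,0,.125)]: cv2.circle(im,q(X),3,(255,0,0),-1)
    cv2.imwrite(f"pics/ov_{n}_{sys.argv[4]}.png",im)
E
python3 ov.py .579 .1906 .0717 a
```

```text
(no output)
```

View pics/ov_scene_a.png

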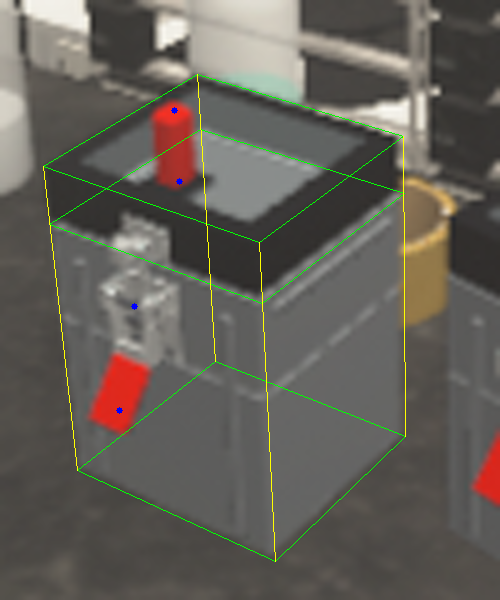

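View pics/ov_side_a.png

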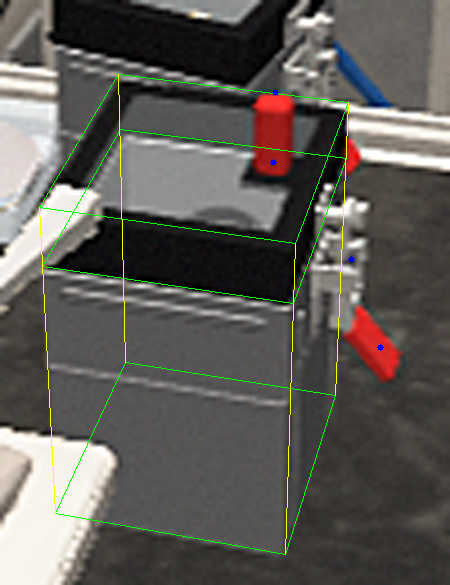

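```bash
cat > mv.py <<'E'
from bench import *
import numpy as np
from scipy.spatial.transform import Rotation as Ro
def Rt(theta,psi,flip=1):
    """tool x leaning forward theta from down, heading psi; tool -z faces the robot if flip=1"""
    x=np.array([np.sin(theta)*np.cos(psi),np.sin(theta)*np.sin(psi),-np.cos(theta)])
    y=np.array([-np.sin(psi),np.cos(psi),0])*flip
    return Ro.from_matrix(np.c_[x,y,np.cross(x,y)])
def plan(p0,R0,wps,grip,rmax=6.5,tmax=.0245):
    """wps: list (pos,R); prints rows"""
    rows=[]
    for w in wps:
        p1,R1=w[:2]
        rv=(R0.inv()*R1).as_rotvec();d=np.array(p1)-p0
        n=max(int(np.ceil(np.degrees(np.linalg.norm(rv))/rmax)),int(np.ceil(np.abs(d).max()/tmax)),1)
        if len(w)>2:n=max(n,w[2])
        pc=p0
        for i in range(n):
            Rc=R0*Ro.from_rotvec(rv*i/n)
            rows.append(np.r_[rv/n/(np.pi/4),Rc.inv().apply(d/n)/.025,grip])
        p0,R0=np.array(p1),R1
    for k in range(0,len(rows),12): print(len(rows[k:k+12]),",".join("%g"%v for v in np.concatenate(rows[k:k+12]).round(3)))
def cur():
    s=read_state();return s["ee_pos"],Ro.from_quat(s["eef_rot"])
E
python3 - <<'E'
from mv import *
p,R=cur();print(R.as_matrix().round(2))
for f in(1,-1):print(Rt(.5,.07,f).as_matrix().round(2),np.degrees((R.inv()*Rt(.0,.07,f)).magnitude()))
E
```

```text
[[-0.    0.35 -0.94]
 [ 0.   -0.94 -0.35]
 [-1.   -0.    0.  ]]
[[ 0.48 -0.07  0.88]
 [ 0.03  1.    0.06]
 [-0.88  0.    0.48]] 163.6214010776967
[[ 0.48  0.07 -0.88]
 [ 0.03 -1.   -0.06]
 [-0.88 -0.   -0.48]] 16.37870717391959
```

Run:
```python
from mv import *
p,R=cur();psi=.072
plan(p,R,[([.36,-.3,.32],Rt(.2,-.4)),([.385,.17,.24],Rt(.7,psi))],1)
```

```text
12 -0.138,-0.006,0.014,-0.138,-0.397,-0.424,1,-0.138,-0.006,0.014,-0.144,-0.347,-0.463,1,-0.138,-0.006,0.014,-0.149,-0.294,-0.497,1,-0.138,-0.006,0.014,-0.155,-0.237,-0.525,1,-0.138,-0.006,0.014,-0.159,-0.177,-0.547,1,-0.138,-0.006,0.014,-0.163,-0.115,-0.562,1,-0.138,-0.006,0.014,-0.167,-0.053,-0.57,1,-0.138,-0.006,0.014,-0.169,0.011,-0.572,1,-0.138,-0.006,0.014,-0.171,0.074,-0.567,1,-0.138,-0.006,0.014,-0.173,0.137,-0.554,1,-0.138,-0.006,0.014,-0.173,0.198,-0.535,1,-0.138,-0.006,0.014,-0.173,0.256,-0.51,1
12 -0.138,-0.006,0.014,-0.172,0.311,-0.479,1,-0.138,-0.006,0.014,-0.17,0.363,-0.442,1,-0.138,-0.006,0.014,-0.168,0.41,-0.399,1,-0.138,-0.006,0.014,-0.165,0.453,-0.352,1,-0.138,-0.006,0.014,-0.161,0.49,-0.3,1,-0.138,-0.006,0.014,-0.157,0.521,-0.245,1,-0.138,-0.006,0.014,-0.152,0.546,-0.186,1,-0.138,-0.006,0.014,-0.147,0.564,-0.126,1,-0.138,-0.006,0.014,-0.141,0.576,-0.063,1,-0.138,-0.006,0.014,-0.135,0.581,-0,1,-0.027,-0.031,0.013,0.093,0.885,-0.345,1,-0.027,-0.031,0.013,0.094,0.892,-0.329,1
12 -0.027,-0.031,0.013,0.096,0.897,-0.312,1,-0.027,-0.031,0.013,0.098,0.903,-0.295,1,-0.027,-0.031,0.013,0.1,0.908,-0.278,1,-0.027,-0.031,0.013,0.103,0.913,-0.261,1,-0.027,-0.031,0.013,0.106,0.917,-0.244,1,-0.027,-0.031,0.013,0.11,0.921,-0.227,1,-0.027,-0.031,0.013,0.114,0.925,-0.209,1,-0.027,-0.031,0.013,0.119,0.928,-0.192,1,-0.027,-0.031,0.013,0.124,0.93,-0.175,1,-0.027,-0.031,0.013,0.129,0.933,-0.159,1,-0.027,-0.031,0.013,0.135,0.934,-0.142,1,-0.027,-0.031,0.013,0.142,0.936,-0.125,1
6 -0.027,-0.031,0.013,0.149,0.937,-0.109,1,-0.027,-0.031,0.013,0.156,0.937,-0.092,1,-0.027,-0.031,0.013,0.164,0.938,-0.076,1,-0.027,-0.031,0.013,0.172,0.937,-0.06,1,-0.027,-0.031,0.013,0.18,0.937,-0.044,1,-0.027,-0.031,0.013,0.189,0.936,-0.029,1
```

Request:
arm_command --targets '[-0.14,0,0.01,-0.14,-0.4,-0.42,1,-0.14,0,0.01,-0.14,-0.35,-0.46,1,-0.14,0,0.01,-0.15,-0.3,-0.5,1,-0.14,0,0.01,-0.15,-0.24,-0.52,1,-0.14,0,0.01,-0.16,-0.18,-0.55,1,-0.14,0,0.01,-0.16,-0.12,-0.56,1,-0.14,0,0.01,-0.17,-0.05,-0.57,1,-0.14,0,0.01,-0.17,0.01,-0.57,1,-0.14,0,0.01,-0.17,0.07,-0.57,1,-0.14,0,0.01,-0.17,0.14,-0.55,1,-0.14,0,0.01,-0.17,0.2,-0.54,1,-0.14,0,0.01,-0.17,0.26,-0.51,1]'

```text
time: 1.15
ee_pos: [0.2894, -0.4212, 0.2858]
eef_rot: [0.464, 0.51, -0.452, 0.566]
ft_force: [-0.5, 0.3, 0.5]
width: 0.0869
```

Request:
arm_command --targets '[-0.14,0,0.01,-0.17,0.31,-0.48,1,-0.14,0,0.01,-0.17,0.36,-0.44,1,-0.14,0,0.01,-0.17,0.41,-0.4,1,-0.14,0,0.01,-0.17,0.45,-0.35,1,-0.14,0,0.01,-0.16,0.49,-0.3,1,-0.14,0,0.01,-0.16,0.52,-0.25,1,-0.14,0,0.01,-0.15,0.55,-0.19,1,-0.14,0,0.01,-0.15,0.56,-0.13,1,-0.14,0,0.01,-0.14,0.58,-0.06,1,-0.14,0,0.01,-0.13,0.58,0,1]'

```text
time: 1.98
ee_pos: [0.3409, -0.2789, 0.328]
eef_rot: [0.099, 0.657, -0.077, 0.744]
ft_force: [-0.1, 0.2, -0.3]
width: 0.0869
```

Run:
```python
from mv import *
p,R=cur();psi=.072
s=read_state();print(s["time"],p,R.as_matrix().round(2),s["joint_positions"].round(2))
plan(p,R,[([.385,.17,.24],Rt(.7,psi))],1)
```

```text
1.9833 [ 0.34089443 -0.2788923   0.32801845] [[ 0.13  0.24  0.96]
 [ 0.02  0.97 -0.25]
 [-0.99  0.05  0.12]] [ 1.05 -0.16 -0.35  1.82 -0.15  1.39  2.04]
12 -0.021,-0.038,0.006,0.211,0.929,-0.167,1,-0.021,-0.038,0.006,0.21,0.931,-0.158,1,-0.021,-0.038,0.006,0.21,0.933,-0.149,1,-0.021,-0.038,0.006,0.21,0.934,-0.14,1,-0.021,-0.038,0.006,0.21,0.935,-0.13,1,-0.021,-0.038,0.006,0.21,0.937,-0.121,1,-0.021,-0.038,0.006,0.211,0.938,-0.112,1,-0.021,-0.038,0.006,0.212,0.938,-0.103,1,-0.021,-0.038,0.006,0.213,0.939,-0.093,1,-0.021,-0.038,0.006,0.215,0.94,-0.084,1,-0.021,-0.038,0.006,0.217,0.94,-0.075,1,-0.021,-0.038,0.006,0.219,0.94,-0.066,1
7 -0.021,-0.038,0.006,0.221,0.94,-0.057,1,-0.021,-0.038,0.006,0.224,0.94,-0.048,1,-0.021,-0.038,0.006,0.227,0.94,-0.039,1,-0.021,-0.038,0.006,0.23,0.939,-0.03,1,-0.021,-0.038,0.006,0.233,0.939,-0.022,1,-0.021,-0.038,0.006,0.237,0.938,-0.013,1,-0.021,-0.038,0.006,0.241,0.937,-0.005,1
```

Request:
arm_command --targets '[-0.02,-0.04,0.01,0.21,0.93,-0.16,1,-0.02,-0.04,0.01,0.21,0.93,-0.15,1,-0.02,-0.04,0.01,0.21,0.93,-0.15,1,-0.02,-0.04,0.01,0.21,0.93,-0.14,1,-0.02,-0.04,0.01,0.21,0.94,-0.13,1,-0.02,-0.04,0.01,0.21,0.94,-0.12,1,-0.02,-0.04,0.01,0.21,0.94,-0.11,1,-0.02,-0.04,0.01,0.21,0.94,-0.1,1,-0.02,-0.04,0,0.21,0.94,-0.09,1,-0.02,-0.04,0,0.21,0.94,-0.08,1,-0.02,-0.04,0,0.22,0.94,-0.08,1,-0.02,-0.04,0,0.22,0.94,-0.07,1]'

```text
time: 2.98
ee_pos: [0.4062, -0.0384, 0.2778]
eef_rot: [0.041, 0.535, -0.015, 0.844]
ft_force: [0.5, -1.4, -1.0]
width: 0.0873
```

Run:
```python
from mv import *
p,R=cur();psi=.072
s=read_state();print(s["time"],p,R.as_matrix().round(2),s["joint_positions"].round(2))
plan(p,R,[([.385,.17,.24],Rt(.7,psi))],1)
```

```text
2.9833 [ 0.4061552  -0.03841369  0.27779509] [[ 0.43  0.07  0.9 ]
 [ 0.02  1.   -0.08]
 [-0.9   0.05  0.43]] [ 0.27 -0.5  -0.19  2.22 -0.17  0.97  1.64]
9 -0.021,-0.036,0.004,0.129,0.908,-0.234,1,-0.021,-0.036,0.004,0.125,0.911,-0.223,1,-0.021,-0.036,0.004,0.122,0.914,-0.212,1,-0.021,-0.036,0.004,0.12,0.917,-0.2,1,-0.021,-0.036,0.004,0.117,0.92,-0.189,1,-0.021,-0.036,0.004,0.115,0.922,-0.177,1,-0.021,-0.036,0.004,0.114,0.925,-0.165,1,-0.021,-0.036,0.004,0.112,0.927,-0.153,1,-0.021,-0.036,0.004,0.112,0.929,-0.141,1
```

Request:
arm_command --targets '[-0.02,-0.03,0,0.15,0.91,-0.12,1,-0.02,-0.03,0,0.15,0.91,-0.11,1,-0.02,-0.03,0,0.15,0.92,-0.1,1,-0.02,-0.03,0,0.15,0.92,-0.1,1,-0.02,-0.03,0,0.15,0.92,-0.1,1,-0.02,-0.03,0,0.15,0.92,-0.1,1,-0.02,-0.03,0,0.15,0.92,-0.1,1,-0.02,-0.03,0,0.15,0.93,-0.1,1]'

```text
time: 3.65
ee_pos: [0.4208, 0.1584, 0.2416]
eef_rot: [-0.016, 0.453, 0.021, 0.891]
ft_force: [1.6, -1.0, 1.2]
width: 0.0869
```

```bash
cat >> mv.py <<'E'
import cv2
def shot(n,name):
    p,R=cur();im=camera(n);cv2.imwrite(f"pics/{name}.png",im[:,:,::-1]);np.savez(f"pics/{name}.npz",p=p,R=R.as_matrix())
def wproj(p,R,X):
    c=calibration("wrist");T=np.array(c["tool_from_camera"]);K=c["camera_matrix"]
    xt=R.inv().apply(np.array(X)-p);xc=T[:3,:3].T@(xt-T[:3,3])
    th=np.arctan2(np.hypot(xc[0],xc[1]),xc[2]);ph=np.arctan2(xc[1],xc[0])
    return np.array([K[0,2]+K[0,0]*th*np.cos(ph),K[1,2]+K[1,1]*th*np.sin(ph)])
E
python3 - <<'E'
from mv import *
shot("wrist","w1")
p,R=cur()
s=read_state();print(s["time"],p,R.as_matrix().round(2),s["joint_positions"].round(2))
E
```

```text
3.7 [0.4198604  0.1625484  0.24086846] [[ 0.59 -0.06  0.81]
 [ 0.03  1.    0.05]
 [-0.81 -0.01  0.59]] [-0.06 -0.47 -0.53  2.32  0.14  0.69  0.94]
```

View pics/w1.png

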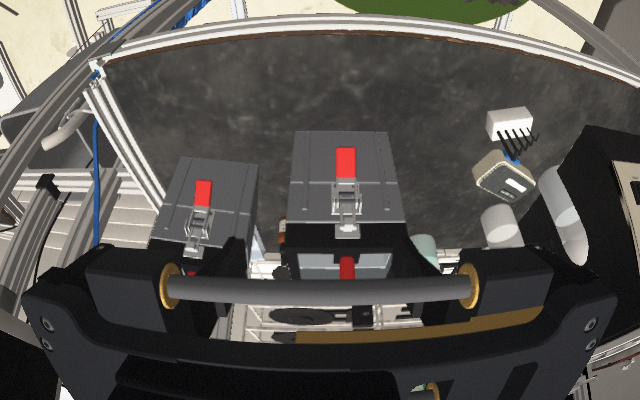

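```bash
cat > crop.py <<'E'
import cv2,sys
f,o,x,y,w,h,k=sys.argv[1],sys.argv[2],*map(float,sys.argv[3:])
x,y,w,h=map(int,(x,y,w,h));im=cv2.imread(f)[y:y+h,x:x+w];cv2.imwrite(o,cv2.resize(im,None,fx=k,fy=k,interpolation=cv2.INTER_CUBIC))
E
python3 crop.py pics/w1.png pics/w1c.png 280 120 140 120 5
```

```text
(no output)
```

View pics/w1c.png

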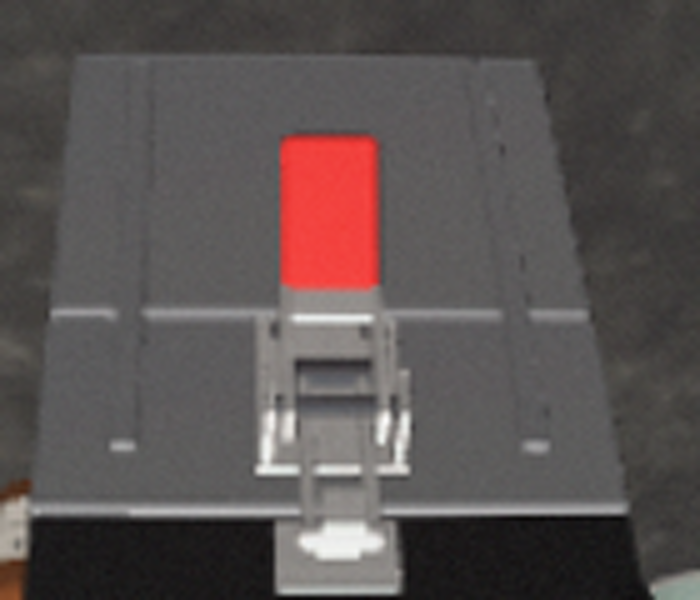

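```bash
cat > fit2.py <<'E'
from fit import *
import fit
from mv import *
d=np.load("pics/w1.npz");p0,R0=d["p"],Ro.from_matrix(d["R"])
def W(u,v): return P([280+(u+.5)/5-.5,120+(v+.5)/5-.5])
ob=[((*fr,0),W(75,55)),((*fl,0),W(538,60)),((*fr,.14),W(29,512)),((*fl,.14),W(629,510)),((-.0845,0,.079),W(330,213))]
def r2(p): return np.concatenate([wproj(p0,R0,w(p,X))-o for X,o in ob])
if __name__=="__main__":
  for wt in(0,1):
    f=(lambda p:r2(p)) if wt==0 else (lambda p:np.r_[r2(p)*1.5,res(p)])
    r=least_squares(f,[.579,.19,.07],loss="soft_l1");print(r.x);print(r2(r.x).reshape(-1,2).round(1))
E
python3 fit2.py
```

```text
[0.5797418  0.19435782 0.06029155]
[[-0.5 -0.1]
 [ 0.2 -0. ]
 [ 0.   1. ]
 [ 0.3  1.4]
 [-0.1 -4.6]]
[0.57956818 0.193835   0.05758776]
[[-0.8 -0.3]
 [-0.1 -0. ]
 [-0.4  0.8]
 [-0.   1.4]
 [-0.3 -4.7]]
```

```bash
cat >> mv.py <<'E'
CP=(.5797,.1942,.060)
def cw(X):
    c,s=np.cos(CP[2]),np.sin(CP[2]);return np.array([CP[0]+c*X[0]-s*X[1],CP[1]+s*X[0]+c*X[1],X[2]])
def ci(X):
    c,s=np.cos(CP[2]),np.sin(CP[2]);d=np.array(X)-[CP[0],CP[1],0];return np.array([c*d[0]+s*d[1],-s*d[0]+c*d[1],d[2]])
def tcp(X,th): # TCP world for grasp point at case point X with lean th
    R=Rt(th,CP[2]);return cw(X)-R.apply([.003,0,0]),R
def stat():
    s=read_state();p,R=cur();x=R.as_matrix()[:,0];y=R.as_matrix()[:,1]
    print("t",round(s["time"],2),"grasp in case",(ci(p+.003*x)*1000).round(1),"lean",round(np.degrees(np.arcsin(x[0])),1),"yaw",np.degrees(np.arctan2(-y[0],y[1])).round(1),"roll",np.degrees(y[2]).round(1),"F",s["ft_force"].round(1),"w",round(s["width"]*1000,1),"q",s["joint_positions"].round(2))
E
python3 - <<'E'
from mv import *
stat();p,R=cur()
g,Rg=tcp([-.0845,0,.079],.70)
plan(p,R,[(g-Rg.apply([.08,0,0]),Rg),(g,Rg)],1)
E
```

```text
t 3.7 grasp in case [-159.7  -22.   238.4] lean 36.2 yaw 3.3 roll -0.6 F [-2.5  4.4 -2.6] w 87.0 q [-0.06 -0.47 -0.53  2.32  0.14  0.69  0.94]
8 0.001,-0.017,0.002,0.744,0.185,-0.313,1,0.001,-0.017,0.002,0.74,0.183,-0.323,1,0.001,-0.017,0.002,0.736,0.181,-0.333,1,0.001,-0.017,0.002,0.732,0.18,-0.343,1,0.001,-0.017,0.002,0.728,0.178,-0.353,1,0,0,0,1.067,0,-0,1,0,0,0,1.067,0,-0,1,0,0,0,1.067,0,-0,1
```

Request:
arm_command --targets '[0,-0.02,0,0.74,0.18,-0.31,1,0,-0.02,0,0.74,0.18,-0.32,1,0,-0.02,0,0.74,0.18,-0.33,1,0,-0.02,0,0.73,0.18,-0.34,1,0,-0.01,0,0.73,0.18,-0.35,1,0,0,0,0.2,0,0,1]'

```text
time: 4.2
ee_pos: [0.4447, 0.1911, 0.1398]
eef_rot: [-0.018, 0.417, 0.03, 0.908]
ft_force: [-0.1, -0.3, 0.2]
width: 0.0868
```

Run:
```python
from mv import *
stat();p,R=cur()
g,Rg=tcp([-.0845,0,.079],.70)
plan(p,R,[(g-Rg.apply([.04,0,0]),Rg,3),(g,Rg,4)],1)
shot("wrist","w2")
```

```text
t 4.2 grasp in case [-132.9    5.   137.5] lean 40.5 yaw 4.0 roll -0.5 F [-0.1 -0.3  0.2] w 86.8 q [ 0.36 -0.29 -1.04  2.41  0.53  0.35  0.45]
7 0.005,0.004,0,0.479,-0.067,-0.013,1,0.005,0.004,0,0.479,-0.067,-0.011,1,0.005,0.004,0,0.479,-0.067,-0.01,1,0,0,0,0.4,0,-0,1,0,0,0,0.4,0,-0,1,0,0,0,0.4,0,-0,1,0,0,0,0.4,0,-0,1
```

View pics/w2.png

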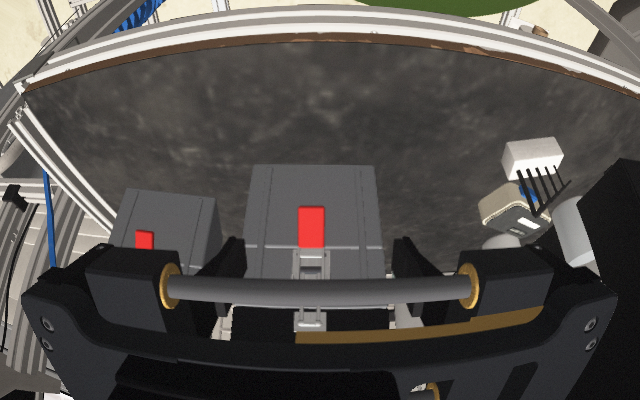

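Request:
arm_command --targets '[0,0,0,0.48,-0.07,0,1,0,0,0,0.48,-0.07,0,1,0,0,0,0.48,-0.07,0,1]'

```text
time: 4.5
ee_pos: [0.468, 0.1882, 0.115]
eef_rot: [-0.02, 0.416, 0.03, 0.908]
ft_force: [0.8, 0.4, -0.3]
width: 0.087
```

Run:
```python
from mv import *
stat();p,R=cur()
g,Rg=tcp([-.0845,0,.079],.70)
plan(p,R,[(g,Rg,5)],1)
```

```text
t 4.5 grasp in case [-109.9    0.7  112.7] lean 40.7 yaw 4.1 roll -0.6 F [ 0.8  0.4 -0.3] w 87.0 q [ 0.71 -0.2  -1.34  2.39  0.82  0.29  0.22]
5 0.004,0.003,0,0.337,-0.005,-0.022,1,0.004,0.003,0,0.337,-0.005,-0.021,1,0.004,0.003,0,0.337,-0.005,-0.021,1,0.004,0.003,0,0.337,-0.005,-0.02,1,0.004,0.003,0,0.337,-0.005,-0.019,1
```

Request:
arm_command --targets '[0,0,0,0.34,0,-0.02,1,0,0,0,0.34,0,-0.02,1,0,0,0,0.34,0,-0.02,1]'

```text
time: 4.75
ee_pos: [0.4851, 0.1785, 0.0987]
eef_rot: [-0.02, 0.416, 0.02, 0.909]
ft_force: [-0.2, -1.0, 1.5]
width: 0.0871
```

Run:
```python
from mv import *
stat();p,R=cur()
g,Rg=tcp([-.0845,0,.079],.70)
plan(p,R,[(g,Rg,3)],1)
```

```text
t 4.75 grasp in case [-93.4 -10.1  96.5] lean 40.8 yaw 3.1 roll -1.1 F [-0.2 -1.   1.5] w 87.1 q [ 0.79  0.07 -1.46  2.38  1.31  0.48 -0.15]
3 0.003,0.005,0.008,0.251,0.139,-0.061,1,0.003,0.005,0.008,0.252,0.137,-0.06,1,0.003,0.005,0.008,0.253,0.135,-0.059,1
```

Run:
```python
from mv import *
p,R=cur()
for l in(.58,):
  g,Rg=tcp([-.0845,0,.079],l)
  plan(p,R,[(g,Rg,5)],1)
```

```text
5 0.002,0.034,0.005,0.151,0.083,-0.033,1,0.002,0.034,0.005,0.152,0.083,-0.03,1,0.002,0.034,0.005,0.153,0.082,-0.026,1,0.002,0.034,0.005,0.154,0.081,-0.022,1,0.002,0.034,0.005,0.155,0.081,-0.018,1
```

Request:
arm_command --targets '[0,0.03,0,0.15,0.09,-0.03,1,0,0.03,0.01,0.15,0.09,-0.03,1,0,0.03,0.01,0.15,0.09,-0.03,1]'

```text
time: 5.0
ee_pos: [0.4922, 0.1802, 0.0866]
eef_rot: [-0.018, 0.449, 0.023, 0.893]
ft_force: [0.2, 0.1, -0.2]
width: 0.0871
```

Run:
```python
from mv import *
stat();p,R=cur()
g,Rg=tcp([-.0845,0,.079],.58)
plan(p,R,[(g,Rg,3)],1)
```

```text
t 5.0 grasp in case [-86.4  -8.7  84.1] lean 36.6 yaw 3.3 roll -0.7 F [ 0.2  0.1 -0.2] w 87.1 q [ 0.74  0.22 -1.41  2.33  1.27  0.57 -0.03]
3 0.002,0.025,0.005,0.069,0.117,-0.018,1,0.002,0.025,0.005,0.069,0.116,-0.017,1,0.002,0.025,0.005,0.07,0.116,-0.016,1
```

Request:
arm_command --targets '[0,0.02,0.01,0.07,0.12,-0.02,1,0,0.02,0.01,0.07,0.12,-0.02,1,0,0.02,0,0.07,0.12,-0.02,1]'

```text
time: 5.25
ee_pos: [0.4941, 0.1867, 0.0795]
eef_rot: [-0.016, 0.473, 0.027, 0.88]
ft_force: [0.3, 0.2, -0.6]
width: 0.087
```

```bash
python3 - <<'E'
from mv import *
stat();p,R=cur()
g,Rg=tcp([-.0845,0,.079],.58)
plan(p,R,[(g,Rg,2)],1)
shot("wrist","w3");shot("scene","s3");shot("side","d3")
E
python3 crop.py pics/s3.png pics/s3c.png 240 160 120 120 5;python3 crop.py pics/d3.png pics/d3c.png 290 140 130 160 3.7
```

```text
t 5.25 grasp in case [-84.3  -2.4  77. ] lean 33.4 yaw 3.6 roll -0.2 F [ 0.3  0.2 -0.6] w 87.0 q [ 0.72  0.29 -1.4   2.29  1.22  0.61  0.05]
2 0.002,0.003,0.001,-0.036,0.047,0.019,1,0.002,0.003,0.001,-0.036,0.047,0.019,1
```

View pics/w3.png

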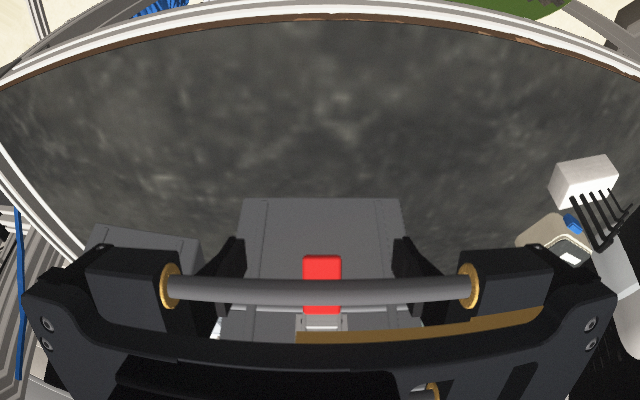

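View pics/s3.png

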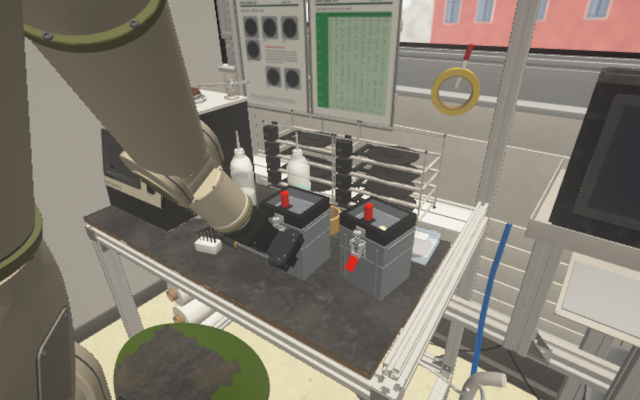

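View pics/d3c.png

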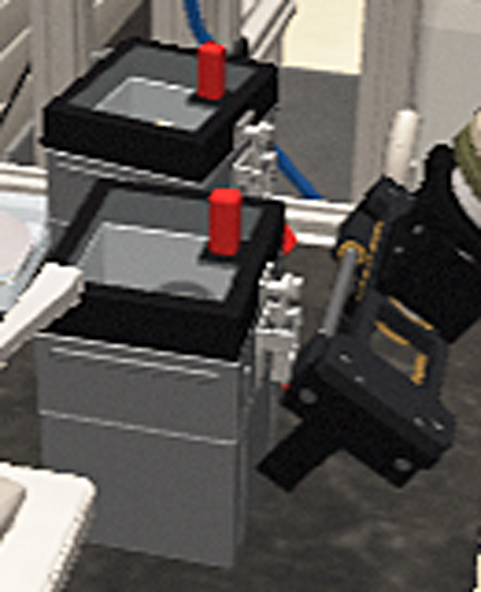

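Request:
arm_command --targets '[0,0,0,-0.04,0.08,0.02,0.3,0,0,0,0,0,0,0,0,0,0,0,0,0,0,0,0,0,0,0,0,0,0,0,0,0,0,0,0,0,0,0,0,0,0,0,0,0,0,0,0,0,0]' --newtons 15

```text
time: 5.98
ee_pos: [0.4934, 0.1882, 0.0813]
eef_rot: [-0.018, 0.471, 0.026, 0.881]
ft_force: [0.6, 0.5, 0.3]
width: 0.0483
```

Run:
```python
from mv import *
stat()
```

```text
t 5.98 grasp in case [-84.9  -0.9  78.8] lean 33.6 yaw 3.6 roll -0.4 F [0.6 0.5 0.3] w 48.3 q [ 0.72  0.29 -1.4   2.29  1.22  0.62  0.05]
```

Request:
arm_command --targets '[0,0,0,0,0,0,0,0,0,0,0,0,0,0,0,0,0,0,0,0,0,0,0,0,0,0,0,0,0,0,0,0,0,0,0,0,0,0,0,0,0,0,0,0,0,0,0,0,0,0,0,0,0,0,0,0]' --newtons 15

```text
time: 6.65
ee_pos: [0.4934, 0.1881, 0.0812]
eef_rot: [-0.018, 0.472, 0.026, 0.881]
ft_force: [-0.8, -0.8, -0.0]
width: 0.0196
```

Run:
```python
from mv import *
stat();p,R=cur()
# arc for lever end: phi
def arc(phi):
    a=np.arctan2(15.5,46)+phi
    return np.array([-.055-.014-.0485*np.sin(a),0,.125-.0485*np.cos(a)])
phis=[.2,.4,.6,.8,1.0,1.2,1.4,1.6,1.8]
for f in phis: print(f,(arc(f)*1000).round(0))
wps=[]
for i,f in enumerate(phis):
    g,Rg=tcp(arc(f)+[0,-.0009,0],.586-.03*(i+1)); wps.append((g,Rg,2))
plan(p,R,wps,0)
```

```text
t 6.65 grasp in case [-84.9  -0.9  78.8] lean 33.6 yaw 3.6 roll -0.4 F [-0.8 -0.8 -0. ] w 19.6 q [ 0.72  0.29 -1.4   2.29  1.22  0.62  0.05]
0.2 [-93.   0.  83.]
0.4 [-101.    0.   89.]
0.6 [-108.    0.   96.]
0.8 [-113.    0.  104.]
1.0 [-116.    0.  113.]
1.2 [-117.    0.  123.]
1.4 [-117.    0.  132.]
1.6 [-114.    0.  142.]
1.8 [-110.    0.  151.]
12 0.004,0.02,0.002,-0.165,-0,-0.091,0,0.004,0.02,0.002,-0.163,-0,-0.094,0,-0,0.019,0,-0.179,-0,-0.072,0,-0,0.019,0,-0.178,-0,-0.074,0,0,0.019,-0,-0.189,-0,-0.04,0,0,0.019,-0,-0.188,-0,-0.043,0,-0,0.019,0,-0.193,-0,-0.008,0,-0,0.019,0,-0.193,-0,-0.011,0,0,0.019,-0,-0.192,0,0.025,0,0,0.019,-0,-0.193,0,0.022,0,0,0.019,0,-0.186,0,0.057,0,0,0.019,0,-0.186,0,0.054,0
6 -0,0.019,0,-0.173,0,0.088,0,-0,0.019,0,-0.175,0,0.085,0,0,0.019,-0,-0.156,-0,0.116,0,0,0.019,-0,-0.158,-0,0.114,0,-0,0.019,-0,-0.135,0,0.141,0,-0,0.019,-0,-0.137,0,0.139,0
```

Request:
arm_command --targets '[0,0.02,0,-0.17,0,-0.09,0,0,0.02,0,-0.17,0,-0.09,0,0,0.02,0,-0.18,0,-0.07,0,0,0.02,0,-0.18,0,-0.07,0,0,0.02,0,-0.19,0,-0.04,0,0,0.02,0,-0.19,0,-0.04,0]'

```text
time: 7.15
ee_pos: [0.4699, 0.1867, 0.0985]
eef_rot: [-0.018, 0.515, 0.026, 0.857]
ft_force: [2.7, -0.8, -2.1]
width: 0.0195
```

```bash
cat > lev.py <<'E'
from mv import *
import sys
stat();p,R=cur()
def arc(phi):
    a=np.arctan2(15.5,46)+phi
    return np.array([-.069-.0485*np.sin(a),0,.125-.0485*np.cos(a)])
x=R.as_matrix()[:,0];g=ci(p+.003*x);d=g-[-.069,0,.125]
a=np.arctan2(-d[0],-d[2]);print("phi~",a-np.arctan2(15.5,46),"rad",np.hypot(d[0],d[2]))
f0=a-np.arctan2(15.5,46);f1=float(sys.argv[1]);n=int(np.ceil((f1-f0)/.1));l0=np.arcsin(x[0]);l1=float(sys.argv[2])
wps=[]
for i in range(1,n+1):
    G,Rg=tcp(arc(f0+(f1-f0)*i/n)+[0,-.0009,0],l0+(l1-l0)*i/n);wps.append((G,Rg))
plan(p,R,wps,0)
E
python3 lev.py 1.2 .45
```

```text
t 7.15 grasp in case [-108.6   -0.9   95.8] lean 27.9 yaw 3.6 roll -0.2 F [ 2.7 -0.8 -2.1] w 19.5 q [ 0.83  0.1  -1.45  2.25  0.7   0.55  0.49]
phi~ 0.6114046961222198 rad 0.04920682087284957
6 0.005,0.009,0.002,-0.193,-0.001,0.01,0,-0,0.008,0,-0.19,0,-0,0,0,0.008,-0,-0.19,-0,0.017,0,-0,0.008,0,-0.187,0,0.034,0,0,0.008,0,-0.183,0,0.051,0,0,0.008,0,-0.178,0,0.068,0
```

Request:
arm_command --targets '[0,0.02,0,-0.19,0,0.01,0,0,0.02,0,-0.19,0,0,0,0,0.02,0,-0.19,0,0.02,0,0,0.02,0,-0.19,0,0.03,0,0,0.02,0,-0.18,0,0.05,0,0,0.02,0,-0.18,0,0.07,0]'

```text
time: 7.65
ee_pos: [0.4598, 0.186, 0.1258]
eef_rot: [-0.02, 0.557, 0.025, 0.83]
ft_force: [1.2, 1.8, -3.5]
width: 0.0199
```

```bash
python3 lev.py 1.9 .2
python3 - <<'E'
from mv import *
shot("wrist","w4");shot("side","d4")
E
python3 crop.py pics/d4.png pics/d4c.png 290 140 130 160 3.7
```

```text
t 7.65 grasp in case [-119.   -1.  123.] lean 22.2 yaw 3.7 roll -0.3 F [ 1.2  1.8 -3.5] w 19.9 q [ 0.88 -0.05 -1.42  2.18  0.23  0.64  0.93]
phi~ 1.2060957255946143 rad 0.050083487312963075
7 0.007,0.035,0.004,-0.156,0.004,0.137,0,-0,0.034,0,-0.171,-0,0.09,0,0,0.034,-0,-0.165,0,0.102,0,0,0.034,-0,-0.157,0,0.114,0,-0,0.034,0,-0.149,-0,0.125,0,0,0.034,0,-0.139,-0,0.136,0,-0,0.034,0,-0.129,-0,0.145,0
```

View pics/w4.png

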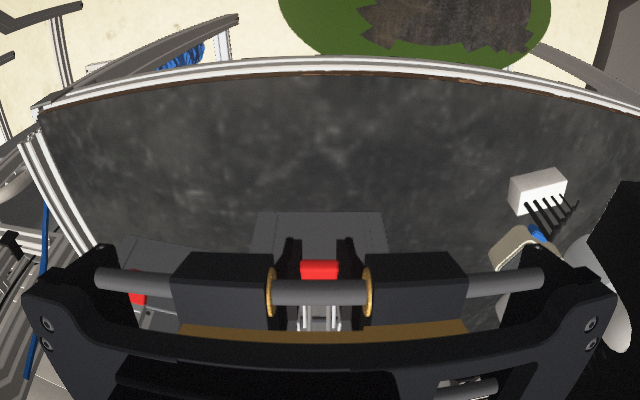

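View pics/d4c.png

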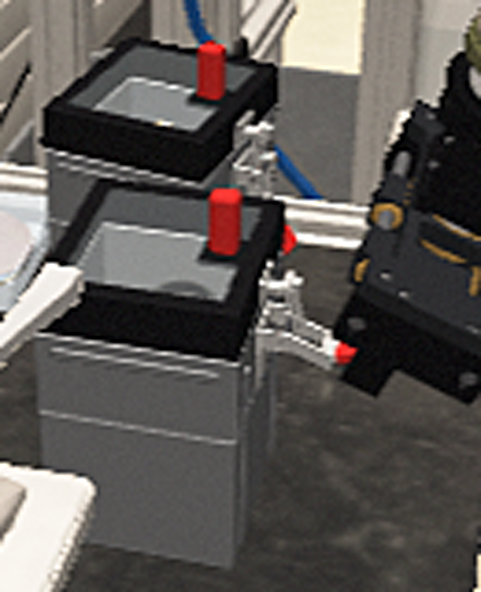

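Request:
arm_command --targets '[0,0.03,0,-0.17,0,0.11,0,0,0.03,0,-0.17,0,0.1,0,0,0.03,0,-0.17,0,0.1,0,0,0.02,0,-0.16,0,0.11,0,0,0.02,0,-0.15,0,0.12,0,0,0.02,0,-0.14,0,0.13,0,0,0.02,0,-0.13,0,0.14,0]'

```text
time: 8.33
ee_pos: [0.4668, 0.1865, 0.154]
eef_rot: [-0.024, 0.614, 0.023, 0.789]
ft_force: [-2.5, 1.2, -3.0]
width: 0.0198
```

```bash
python3 lev.py 2.1 .15
python3 - <<'E'
from mv import *
shot("wrist","w5");shot("side","d5")
E
python3 crop.py pics/d5.png pics/d5c.png 320 180 100 110 5
```

```text
t 8.33 grasp in case [-112.5   -1.   151.1] lean 14.2 yaw 3.7 roll -0.5 F [-2.5  1.2 -3. ] w 19.8 q [ 0.81  0.14 -1.39  2.03  0.33  0.9   0.89]
phi~ 1.786645135930709 rad 0.0506965988347782
4 0.009,0.031,0.01,-0.04,0.001,0.177,0,0,0.031,0,-0.097,0,0.12,0,-0,0.031,-0,-0.09,-0,0.125,0,0,0.031,-0,-0.083,0,0.13,0
```

View pics/d5c.png

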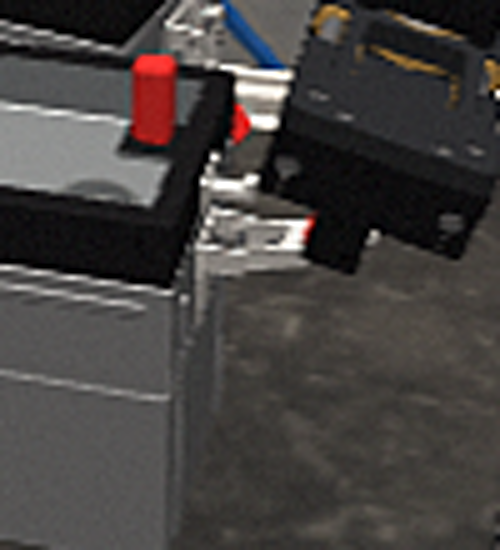

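Request:
arm_command --targets '[0,0,0,-0.1,0,0.16,0,0,0,0,-0.1,0,0.15,0,0,0,0,-0.08,0,0.16,0,0,0,0,0,0,0,0]'

```text
time: 8.77
ee_pos: [0.472, 0.187, 0.1597]
eef_rot: [-0.025, 0.617, 0.023, 0.786]
ft_force: [-0.6, -1.2, 3.2]
width: 0.0195
```

```bash
python3 lev.py 2.1 .2
python3 - <<'E'
from mv import *
shot("side","d6")
E
python3 crop.py pics/d6.png pics/d6c.png 320 180 100 110 5
```

```text
t 8.77 grasp in case [-107.2   -0.8  156.8] lean 13.8 yaw 3.8 roll -0.6 F [-0.6 -1.2  3.2] w 19.5 q [ 0.79  0.16 -1.37  2.01  0.35  0.92  0.88]
phi~ 1.9395314311152134 rad 0.04973829302126436
2 0.011,0.025,0.012,-0.048,-0.008,0.16,0,-0,0.025,-0,-0.08,0,0.136,0
```

View pics/d6c.png

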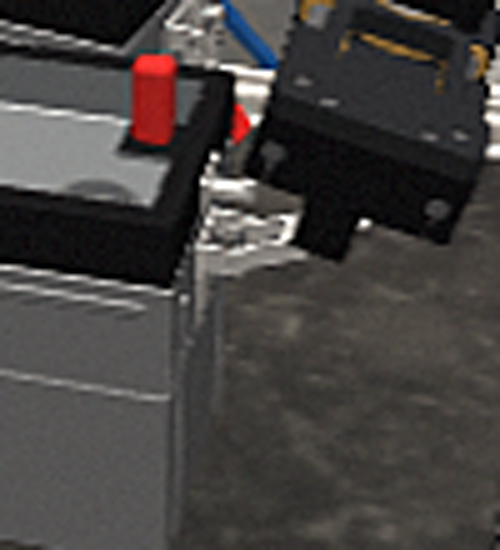

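Request:
arm_command --targets '[0,0,0,0,0,0,0.6,0,0,0,0,0,0,0.6,0,0,0,0,0,0,0.6,0,0,0,0,0,0,0.6,0,0,0,0,0,0,0.6,0,0,0,-0.4,0,0,0.6,0,0,0,-0.7,0,0,0.6,0,0,0,-0.9,0,0,0.6,0,0,0,-0.9,0,0,0.6,0,0,0,-0.5,0,0,0.6,0,0,0,0,0,0,0.6]'

```text
time: 9.73
ee_pos: [0.4531, 0.1851, 0.2417]
eef_rot: [-0.023, 0.615, 0.023, 0.788]
ft_force: [0.8, -0.9, -0.6]
width: 0.052
```

```bash
python3 - <<'E'
from mv import *
stat();p,R=cur()
shot("side","d7");shot("scene","s7");shot("wrist","w7")
a,Ra=tcp([-.033,0,.28],.25);b,Rb=tcp([-.033,0,.198],.25)
plan(p,R,[(a,Ra),(b,Rb)],.6)
E
python3 crop.py pics/d7.png pics/d7c.png 320 180 100 110 5
python3 crop.py pics/s7.png pics/s7c.png 240 160 120 120 5
```

```text
t 9.73 grasp in case [-126.2   -1.6  238.8] lean 14.0 yaw 3.7 roll -0.5 F [ 0.8 -0.9 -0.6] w 52.0 q [ 0.86 -0.23 -1.24  1.94 -0.15  1.05  1.3 ]
8 0.002,-0.002,0.002,-0.174,0.008,1.004,0.6,0.002,-0.002,0.002,-0.173,0.01,1.004,0.6,0.002,-0.002,0.002,-0.172,0.012,1.004,0.6,0.002,-0.002,0.002,-0.17,0.014,1.005,0.6,0,0,0,0.795,0,-0.203,0.6,0,0,0,0.795,0,-0.203,0.6,0,0,0,0.795,0,-0.203,0.6,0,0,0,0.795,0,-0.203,0.6
```

View pics/d7c.png

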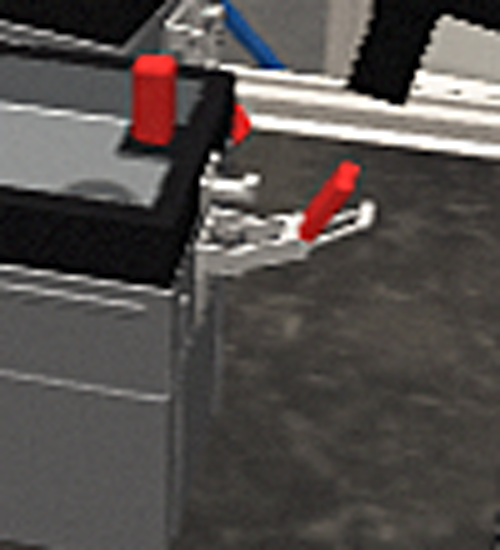

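View pics/s7c.png

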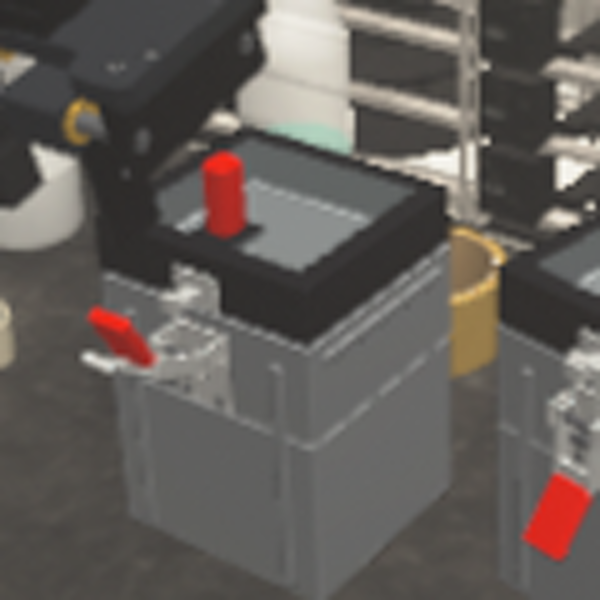

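View pics/w7.png

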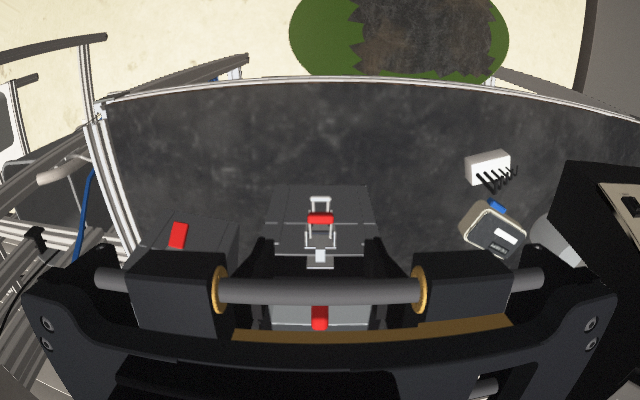

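The hook is free: the side crop shows its bar lying past the lever at (370,210). The lid is still shut. Next is the tab.

Request:
arm_command --targets '[0,0,0,-0.25,0.01,0.98,0.6,0,0,0,-0.22,0.01,0.98,0.6,0,0,0,-0.17,0.01,0.98,0.6,0,0,0,-0.17,0.01,0.98,0.6,0,0,0,0,0,0,0.6]'

```text
time: 10.3
ee_pos: [0.5305, 0.1911, 0.2708]
eef_rot: [-0.024, 0.62, 0.024, 0.784]
ft_force: [-0.7, -0.1, 0.4]
width: 0.0519
```

Run:
```python
from mv import *
stat();p,R=cur()
b,Rb=tcp([-.033,0,.198],.25)
plan(p,R,[(b,Rb,4)],.6)
shot("wrist","w8")
```

```text
t 10.3 grasp in case [-4.860e+01 -2.000e-01  2.679e+02] lean 13.2 yaw 3.8 roll -0.4 F [-0.7 -0.1  0.4] w 51.9 q [ 0.75  0.24 -1.37  1.73  0.38  1.19  0.93]
4 0.003,-0.006,0.002,0.716,0.006,-0.009,0.6,0.003,-0.006,0.002,0.716,0.005,-0.012,0.6,0.003,-0.006,0.002,0.716,0.004,-0.016,0.6,0.003,-0.006,0.002,0.715,0.003,-0.019,0.6
```

View pics/w8.png

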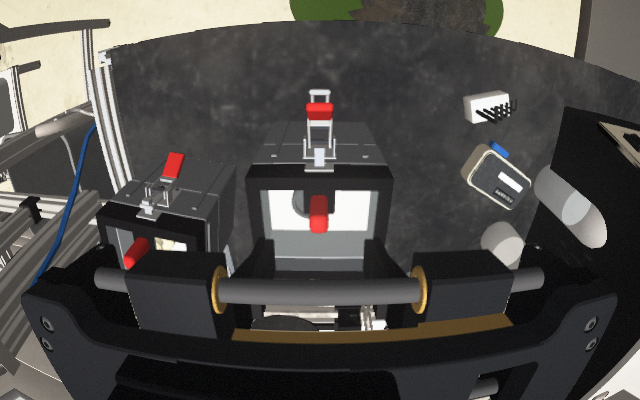

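Request:
arm_command --targets '[0,0,0,0.72,0,0,0.6,0,0,0,0.72,0,0,0.6,0,0,0,0.72,0,-0.02,0.5,0,0,0,0.72,0,-0.02,0.4,0,0,0,0,0,0,0,0,0,0,0,0,0,0,0,0,0,0,0,0,0,0,0,0,0,0,0,0,0,0,0,0,0,0,0,0,0,0,0,0,0,0,0,0,0,0,0,0,0,0]' --newtons 15

```text
$.targets: bad value
```

```bash
cat > lid.py <<'E'
from mv import *
import sys
stat();p,R=cur()
x=R.as_matrix()[:,0];g=ci(p+.003*x);d=g-[.055,0,.14]
a0=np.arctan2(54,88);a=np.arctan2(d[2],-d[0]);rad=np.hypot(d[0],d[2])
off=float(sys.argv[4]) if len(sys.argv)>4 else 0
f0=a-a0;print("lid~",f0,"r",rad)
f1=float(sys.argv[1]);st=float(sys.argv[3]);n=int(np.ceil((f1-f0)/st));l0=np.arcsin(x[0]);l1=float(sys.argv[2])
wps=[]
for i in range(1,n+1):
    A=a0+f0+(f1-f0)*i/n
    G,Rg=tcp([.055-rad*np.cos(A),g[1],.14+rad*np.sin(A)],l0+(l1-l0)*i/n);wps.append((G,Rg))
plan(p,R,wps,0)
E
python3 lid.py .5 .25 .06
```

```text
t 10.35 grasp in case [-5.060e+01  2.000e-01  2.671e+02] lean 13.1 yaw 3.9 roll -0.5 F [-1.1  0.3  0.5] w 52.3 q [ 0.75  0.23 -1.37  1.73  0.38  1.19  0.94]
lid~ 0.32698638835277305 r 0.16525878423844714
3 0.012,-0.009,0.008,-0.161,-0.005,0.345,0,0,-0.009,-0,-0.138,0,0.354,0,-0,-0.009,0,-0.115,-0,0.363,0
```

Request:
arm_command --targets '[0,0,0,0.72,0,0.02,0.6,0,0,0,0.72,0,0.02,0.6,0,0,0,0.72,0,0,0.5,0,0,0,0.72,0,0,0.4,0,0,0,0,0,0,0,0,0,0,0,0,0,0,0,0,0,0,0,0,0,0,0,0,0,0,0,0]' --newtons 15

```text
time: 11.02
ee_pos: [0.5411, 0.1944, 0.1943]
eef_rot: [-0.024, 0.623, 0.029, 0.781]
ft_force: [3.7, -12.1, -4.7]
width: 0.0206
```

```bash
python3 lid.py .5 .25 .06
```

```text
t 11.02 grasp in case [-37.9   2.5 191.4] lean 12.8 yaw 4.3 roll -0.1 F [  3.7 -12.1  -4.7] w 20.6 q [ 0.62  0.35 -1.26  1.8   0.51  1.08  0.84]
lid~ -0.045031991683913586 r 0.10613853406925583
10 0.019,-0.003,-0.002,-0.168,-0.002,0.159,0,0,-0.003,-0,-0.159,0,0.168,0,-0,-0.003,-0,-0.149,0,0.177,0,0,-0.003,0,-0.139,-0,0.185,0,0,-0.003,-0,-0.128,0,0.192,0,-0,-0.003,0,-0.117,0,0.199,0,0,-0.003,0,-0.105,-0,0.206,0,-0,-0.003,-0,-0.093,-0,0.211,0,-0,-0.003,0,-0.081,0,0.216,0,0,-0.003,-0,-0.068,-0,0.221,0
```

Request:
arm_command --targets '[0,0,0,-0.12,-0.06,0.08,0,0,0,0,-0.12,-0.04,0.08,0,0,0,0,0,0,0,0,0,0,0,0,0,0,0,0,0,0,0,0,0,0]' --newtons 15

```text
time: 11.43
ee_pos: [0.5444, 0.1911, 0.2035]
eef_rot: [-0.022, 0.621, 0.029, 0.783]
ft_force: [6.2, 2.4, -9.5]
width: 0.0143
```

```bash
python3 lid.py .5 .25 .06
python3 - <<'E'
from mv import *
shot("wrist","w9");shot("side","d9")
E
python3 crop.py pics/d9.png pics/d9c.png 300 140 110 130 4.5
```

```text
t 11.43 grasp in case [-34.8  -0.9 200.6] lean 13.1 yaw 4.2 roll 0.0 F [ 6.2  2.4 -9.5] w 14.3 q [ 0.63  0.34 -1.27  1.79  0.5   1.08  0.86]
lid~ 0.04313387842990568 r 0.10826771823925346
8 0.016,-0.003,-0.004,-0.163,-0.001,0.186,0,0,-0.003,-0,-0.152,0,0.195,0,-0,-0.003,0,-0.14,0,0.204,0,0,-0.003,-0,-0.127,0,0.212,0,0,-0.003,0,-0.114,-0,0.219,0,0,-0.003,-0,-0.101,-0,0.225,0,-0,-0.003,0,-0.087,0,0.231,0,0,-0.003,0,-0.073,0,0.236,0
```

View pics/w9.png

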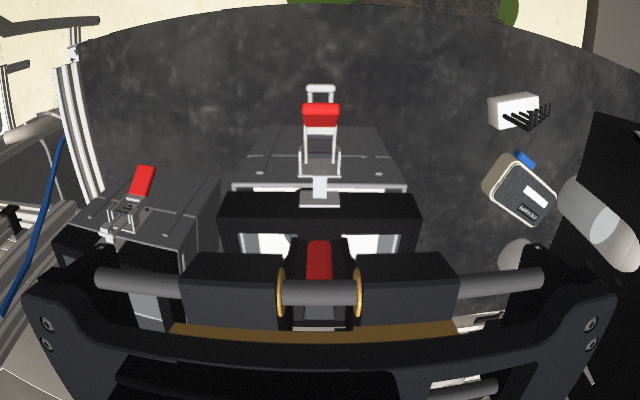

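View pics/d9c.png

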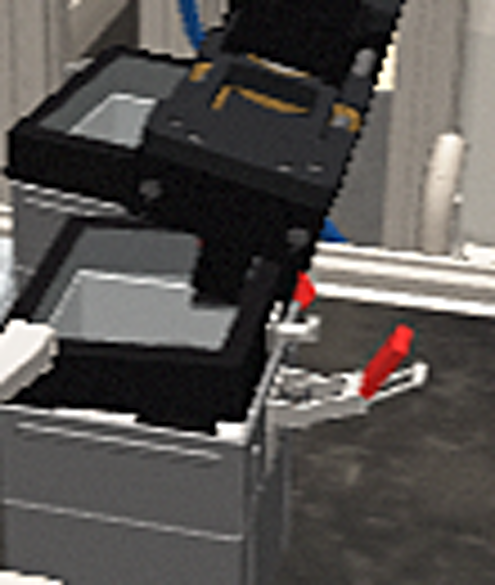

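Request:
arm_command --targets '[0,0,0,-0.17,0,0.19,0,0,0,0,-0.16,0,0.2,0,0,0,0,-0.15,0,0.2,0,0,0,0,-0.14,0,0.21,0,0,0,0,-0.12,0,0.22,0,0,0,0,-0.1,0,0.23,0,0,0,0,-0.09,0,0.23,0,0,0,0,-0.07,0,0.24,0]'

```text
time: 12.2
ee_pos: [0.5796, 0.1934, 0.2397]
eef_rot: [-0.023, 0.624, 0.028, 0.781]
ft_force: [-2.8, -1.3, -2.4]
width: 0.0141
```

```bash
python3 lid.py 1.2 .1 .07
python3 - <<'E'
from mv import *
shot("side","d10")
E
python3 crop.py pics/d10.png pics/d10c.png 280 130 130 140 4
```

```text
t 12.2 grasp in case [  0.6  -0.8 236.7] lean 12.8 yaw 4.1 roll -0.0 F [-2.8 -1.3 -2.4] w 14.1 q [ 0.57  0.4  -1.23  1.66  0.53  1.19  0.88]
lid~ 0.5079026545525794 r 0.11101316655283551
10 0.015,0.016,-0.002,-0.077,-0.003,0.299,0,0,0.016,-0,-0.06,0,0.303,0,-0,0.016,0,-0.043,0,0.306,0,0,0.016,0,-0.026,-0,0.308,0,0,0.016,-0,-0.008,0,0.309,0,0,0.016,0,0.009,-0,0.309,0,-0,0.016,0,0.027,0,0.308,0,0,0.016,-0,0.044,0,0.306,0,-0,0.016,0,0.061,0,0.303,0,0,0.016,-0,0.078,-0,0.299,0
```

View pics/d10c.png

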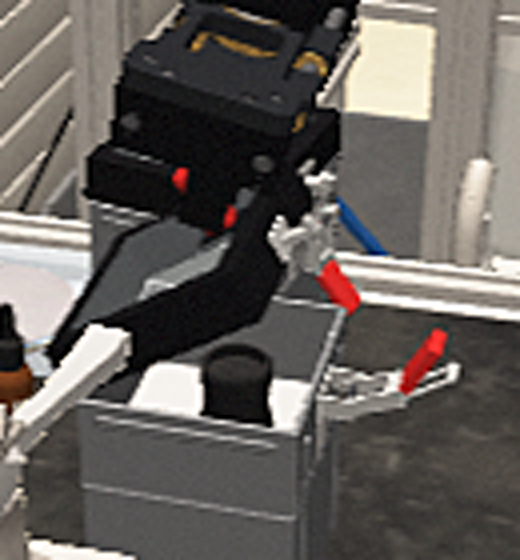

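Request:
arm_command --targets '[0,0.02,0,-0.07,0,0.3,0,0,0.02,0,-0.05,0,0.3,0,0,0.02,0,-0.03,0,0.31,0,0,0.02,0,-0.01,0,0.31,0,0,0.02,0,0.01,0,0.31,0,0,0.02,0,0.02,0,0.31,0,0,0.02,0,0.04,0,0.31,0,0,0.02,0,0.06,0,0.31,0,0,0.02,0,0.07,0,0.3,0,0,0.02,0,0.09,0,0.3,0]'

```text
time: 13.08
ee_pos: [0.6587, 0.1983, 0.2508]
eef_rot: [-0.026, 0.687, 0.024, 0.726]
ft_force: [-3.8, -1.1, -1.6]
width: 0.0139
```

```bash
python3 lid.py 1.62 .0 .07
python3 - <<'E'
from mv import *
shot("side","d11")
E
python3 crop.py pics/d11.png pics/d11c.png 260 110 150 150 4
```

```text
t 13.08 grasp in case [ 79.3  -0.6 247.8] lean 3.2 yaw 4.0 roll -0.3 F [-3.8 -1.1 -1.6] w 13.9 q [ 0.31  0.66 -1.09  1.27  0.61  1.49  0.93]
lid~ 1.24218475166154 r 0.11048079776435593
6 0.013,0.012,0.006,0.084,-0.003,0.266,0,0,0.012,-0,0.099,0,0.261,0,-0,0.012,0,0.112,0,0.256,0,0,0.012,-0,0.126,-0,0.249,0,-0,0.012,0,0.139,0,0.242,0,0,0.012,0,0.152,-0,0.234,0
```

View pics/d11c.png

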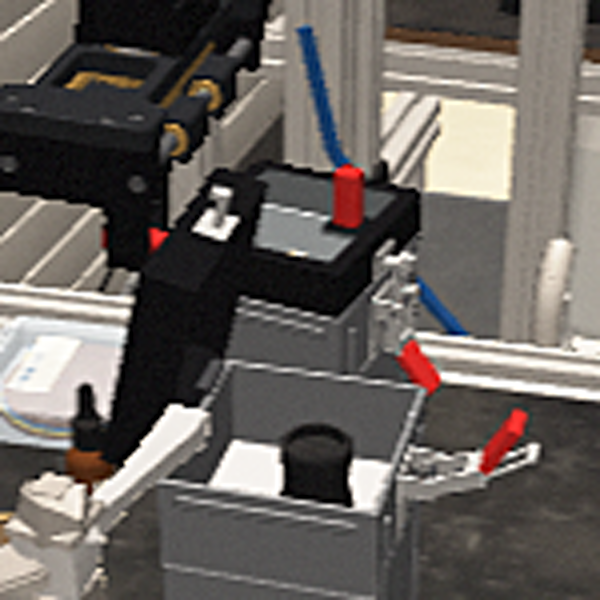

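Request:
arm_command --targets '[0,0.01,0,0.09,0,0.27,0,0,0.01,0,0.1,0,0.26,0,0,0.01,0,0.11,0,0.26,0,0,0.01,0,0.13,0,0.25,0,0,0.01,0,0.14,0,0.24,0,0,0,0,0,0,0,0]'

```text
time: 13.63
ee_pos: [0.6931, 0.2004, 0.2359]
eef_rot: [-0.026, 0.703, 0.023, 0.71]
ft_force: [0.2, -0.1, -3.1]
width: 0.0141
```

```bash
python3 lid.py 1.66 .0 .07
python3 - <<'E'
from mv import *
shot("side","d12");shot("scene","s12")
E
python3 crop.py pics/d12.png pics/d12c.png 260 110 150 150 4;python3 crop.py pics/s12.png pics/s12c.png 230 120 140 150 4
```

```text
t 13.63 grasp in case [113.6  -0.6 232.9] lean 0.6 yaw 3.9 roll -0.3 F [ 0.2 -0.1 -3.1] w 14.1 q [ 0.22  0.76 -1.04  1.14  0.64  1.56  0.96]
lid~ 1.582900213975774 r 0.10987691467865797
2 0.011,0.006,0.006,0.095,-0.001,0.141,0,0,0.007,-0,0.099,0,0.138,0
```

View pics/d12c.png

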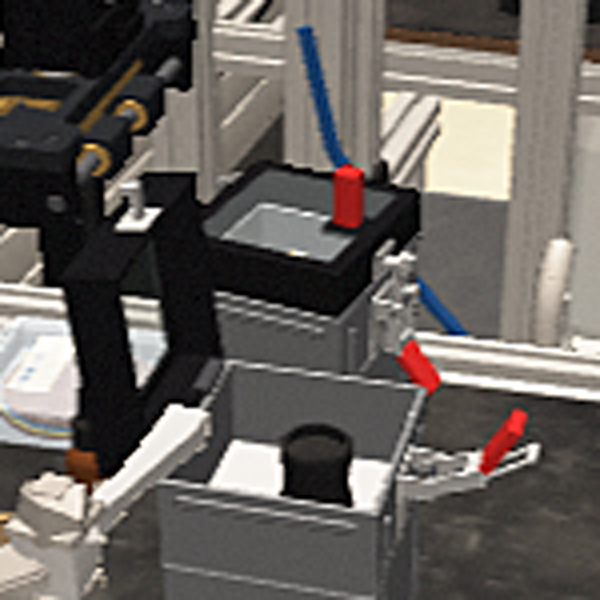

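View pics/s12c.png

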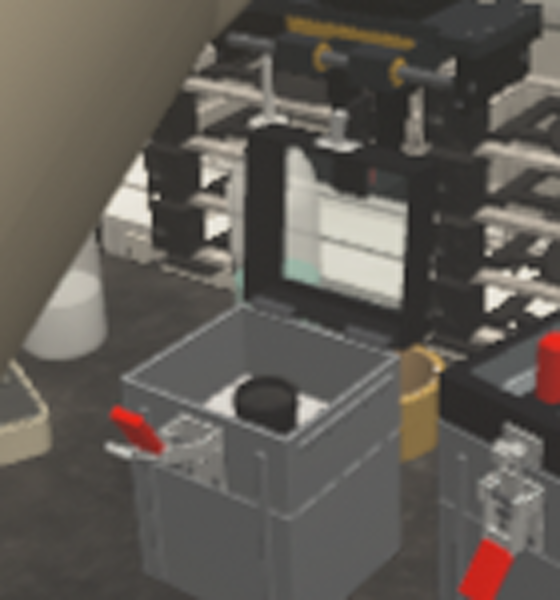

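```bash
cat > lidchk.py <<'E'
from mv import *
from fit import proj
import sys
tag=sys.argv[1]
def lp(x,y,z,f): # lid pt in shut case coords
    d=np.array([x-.055,z-.14]);c,s=np.cos(f),np.sin(f)
    # -x -> +z
    return cw([.055+d[0]*c+d[1]*s,y,.14-d[0]*s+d[1]*c])
for n,t,x0,y0,w,h in[("side","d"+tag,260,110,150,150),("scene","s"+tag,230,120,140,150)]:
    im=cv2.resize(cv2.imread(f"pics/{t}.png")[y0:y0+h,x0:x0+w],None,fx=4,fy=4,interpolation=cv2.INTER_CUBIC)
    for f,col in[(1.47,(255,0,0)),(1.57,(0,255,0)),(1.67,(0,0,255))]:
        for z in(.14,.17):
            q=[tuple(int(v) for v in ((proj(n,lp(x,y,z,f))-[x0,y0]+.5)*4)) for x,y in[(-.055,-.06),(-.055,.06),(.055,.06),(.055,-.06)]]
            for i in range(4): cv2.line(im,q[i],q[(i+1)%4],col,1)
    cv2.imwrite(f"pics/lc_{n}{tag}.png",im)
E
python3 lidchk.py 12
```

```text
(no output)
```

View pics/lc_side12.png

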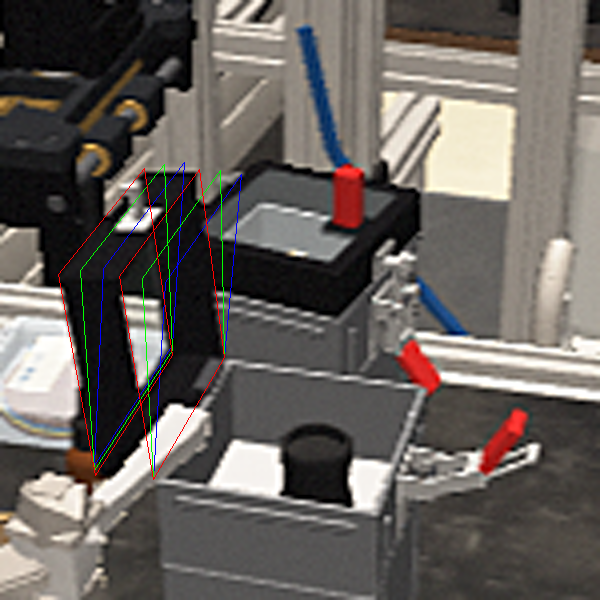

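View pics/lc_scene12.png

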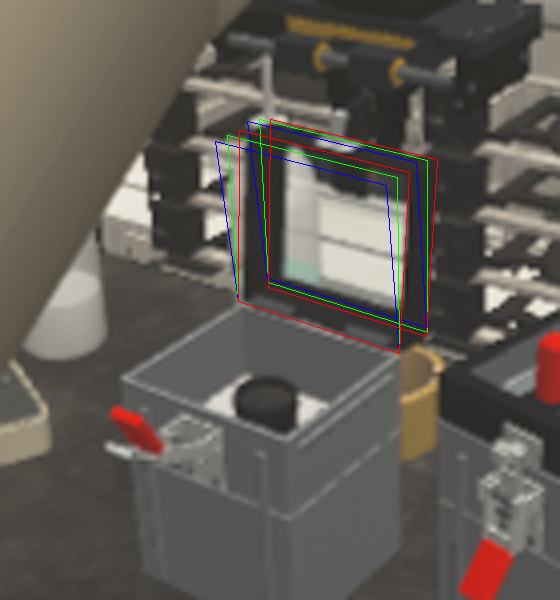

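Request:
arm_command --targets '[0,0,0,-0.09,0,-0.15,0,0,0,0,-0.08,0,-0.15,0,0,0,0,0,0,0,0]'

```text
time: 13.98
ee_pos: [0.6847, 0.1999, 0.2415]
eef_rot: [-0.026, 0.702, 0.023, 0.712]
ft_force: [-0.5, 0.7, -6.0]
width: 0.0139
```

```bash
python3 lid.py 1.66 .0 .07
python3 - <<'E'
from mv import *
shot("side","d13");shot("scene","s13")
E
python3 lidchk.py 13
```

```text
t 13.98 grasp in case [105.1  -0.6 238.5] lean 0.8 yaw 3.9 roll -0.3 F [-0.5  0.7 -6. ] w 13.9 q [ 0.24  0.74 -1.05  1.16  0.63  1.55  0.96]
lid~ 1.4913494009910004 r 0.1105298378022842
3 0.011,0.006,0.006,0.122,-0.002,0.217,0,-0,0.006,-0,0.133,0,0.21,0,0,0.006,0,0.144,0,0.203,0
```

View pics/lc_side13.png

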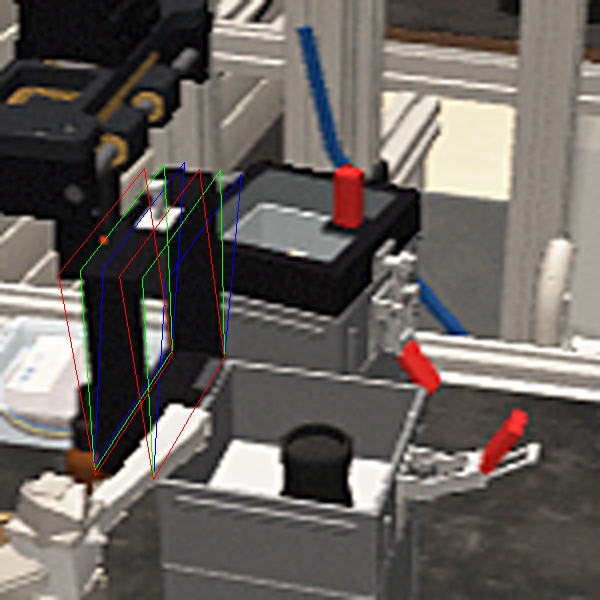

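Request:
arm_command --targets '[0,0,0,0,0,0,0.5,0,0,0,0,0,0,0.5,0,0,0,0,0,0,0.5,0,0,0,0,0,0,0.5,0,0,0,0,0,0,0.5,0,0,0,0,0,0,0.5,0,0,0,-0.3,0,0.05,0.5,0,0,0,-0.8,0,0.05,0.5,0,0,0,-0.9,0,0,0.5,0,0,0,-0.9,0,0,0.5,0,0,0,-0.9,0,0,0.5,0,0,0,0,0,0,0.5]'

```text
time: 15.08
ee_pos: [0.6861, 0.1994, 0.3442]
eef_rot: [-0.025, 0.701, 0.023, 0.712]
ft_force: [0.1, 0.4, 0.6]
width: 0.0437
```

```bash
python3 - <<'E'
from mv import *
stat()
shot("side","d14");shot("scene","s14");shot("wrist","w14")
E
python3 lidchk.py 14
```

```text
t 15.08 grasp in case [106.6  -1.2 341.2] lean 0.9 yaw 3.9 roll -0.2 F [0.1 0.4 0.6] w 43.7 q [ 0.18  0.7  -1.06  0.97  0.62  1.74  1.  ]
```

View pics/lc_side14.png

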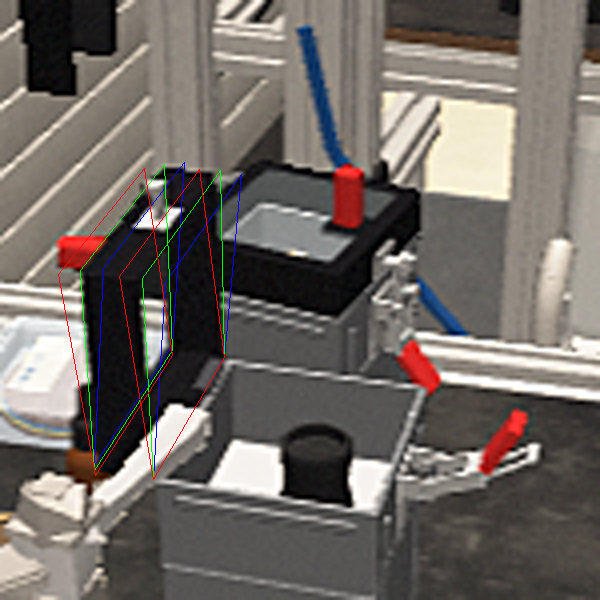

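View pics/s14.png

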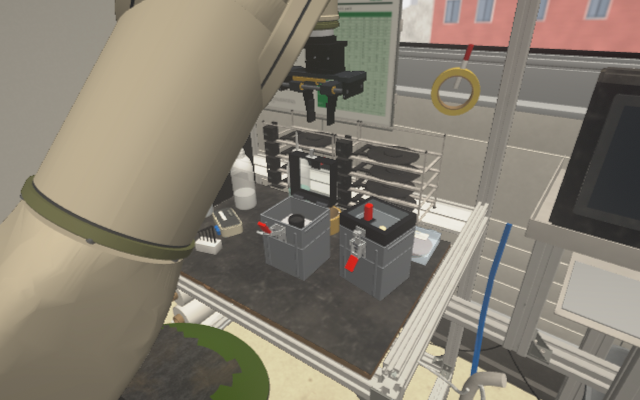

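View pics/w14.png

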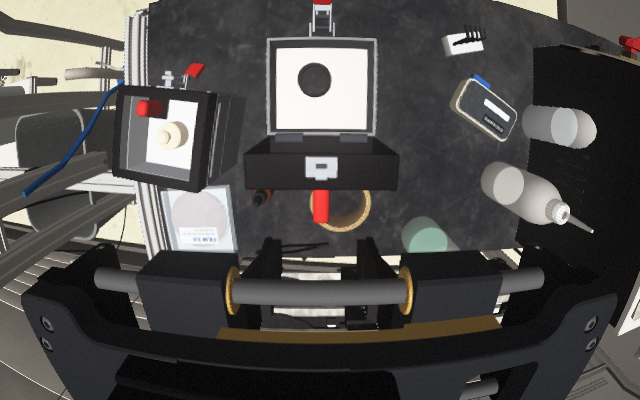

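The lid stands upright by itself, with the loupe at about (314,80) in the wrist view. The right case is still latched, the bystanders are in place, and the gripper is clear.

```bash
python3 -c "
from bench import *
print(close_job())"
```

```text
the job is handed in; nothing more can be done
None
```

The left case, which holds the loupe, is open with its lid standing upright and the loupe still inside. I handed the job in after 15.1 s of the 51 s allowed.

- **Latch:** I pinched the lever's end plate and swung it to about 1.94 rad. The side view then showed the hook off the keeper and lying on the lever.
- **Lid:** I raised it by the tab. It overshot to about 1.66 rad, so I eased it back, and after release it stayed close to 1.57 rad by overlay on the side image. The gripper-based estimate read about 1.49 rad before release, probably because the grasp point had shifted on the tab. I trusted the overlay.
- **Final checks:** The right case is still latched with the brass weight inside. The bystanders look undisturbed in the last pictures. The gripper is clear about 100 mm above the tab, and the wrist force reads about 0.
- **Irregularities:** While the fingers closed on the tab there was a brief sideways force of about 12 N, which I relieved by re-centring. Joints 2, 3 and 4 came close to their limits during the lever approach, but no reading I took was past its range.

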